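Make up a slurry-mixing kit and a coating kit

TASK

Make up the two kits for the next battery-slurry run. Mixing kit, on the tray with the spring clips: press the dispersing tool's shaft down into both clips until it snaps fully home, and stand the open steel pot and the tall white bottle upright in the two square compartments, one in each. Coating kit, on the plain tray: stand the film applicator on its feet in the long compartment and the low wide jar upright in either square compartment; set these vessels and the applicator down rather than drop them, and let go of everything.

Things in the scene. Friction and masses are not known exactly. Their poses are not given: they have to be found in the camera images.
- mixing_tray: The tray with the spring clips (two in its long compartment, along the middle): blue plastic, 150 x 176 mm (x, y), fixed. Origin: centre of underside, on the bench; z up. Floor 3 mm thick; walls 3 mm thick, tops at 14 mm. Long compartment: x -72 to -13.5 mm, y -85 to 85 mm. Two square compartments, 82 mm: centres x = 30.8, y = +43.2 and -43.2 mm.
- coating_tray: The plain tray, of the same make but without clips: blue plastic, 150 x 176 mm (x, y), fixed. Origin: centre of underside, on the bench; z up. Floor 3 mm thick; walls 3 mm thick, tops at 14 mm. Long compartment: x -72 to -13.5 mm, y -85 to 85 mm. Two square compartments, 82 mm: centres x = 30.8, y = +43.2 and -43.2 mm.
- clips: The 2 clips. Origin: axis of a shaft seated in both, midway, 30 mm over the bench; y along the shaft. Clips at y = +30 and -30, 10 wide (16 at foot), free between. Each: 2 sprung steel leaves on a black block, open upward; mouth 27 mm wide at z = 21, 9 mm gap at z = 6. A 12 mm shaft pushed straight down spreads them (about 6 to 15 N in all) and snaps home on the blocks at z = 0.
- disperser: Dispersing tool of plain steel lying on its side: round shaft 12 mm thick, 96 mm long between its heads; slotted round head (24 mm thick, 20 long) at +y, dark hexagonal coupling (24 over flats, 20 long, then an 8 mm pin) at -y. Origin: on the shaft's axis, midway between the heads, 12 mm over the bench; y along the shaft. 140 g. Either way round in the clips is right.
- applicator: Film applicator (adjustable doctor blade) on its two feet: side plates 40 (x) by 12 (y) by 24 mm high at y = +44 and -44 mm, a round micrometer screw on each (15 mm thick, up to 54 mm), joined by an upright steel bar along y, 16 mm thick, 76 long, from 4 to 38 mm high. 100 mm long in all. Origin: centre of underside, z up. 300 g. Grip across the bar's middle.
- pot: Open steel mixing pot, a straight round cup 58 mm across, 70 mm high, wall 3 mm. Origin: centre of its underside, z up. 220 g.
- bottle: Tall white plastic bottle, round, 42 mm across up to 84 mm, then a neck and a white screw cap 28 mm across up to 109 mm. Origin: centre of its underside, z up. 160 g.
- jar: Low wide jar of amber glass with a black screw cap, straight and round, 58 mm across, 50 mm high (cap from 32 mm up). Origin: centre of its underside, z up. 180 g.
Things that resemble listed ones, but are neither listed nor needed, are in the scene too. What is shaped like the pot but yellow is not meant. Leave any pink look-alike of the jar alone.

How it is judged:
At the end, for the whole second after the job is handed in: Clip tray: shaft home in both clips (within 3 mm in height and across, 18 mm along, 0.08 rad), pot and bottle upright (0.1 rad) on the floors of the two square bays, one each. Plain tray: applicator on its feet in the long bay, jar upright on the floor of a square bay. All at rest (x of disperser in the frame of clips between -0.003 and 0.003 m and y of disperser in the frame of clips between -0.018 and 0.018 m and z of disperser in the frame of clips between -0.003 and 0.003 m and angle between the y axis of disperser and the y axis of clips, either way round below 0.08 rad and (((x of pot in the frame of mixing_tray between 0.0158 and 0.0458 m and y of pot in the frame of mixing_tray between 0.0282 and 0.0582 m and z of pot in the frame of mixing_tray between 0 and 0.006 m and angle between pot's own z axis and vertical below 0.1 rad) and (x of bottle in the frame of mixing_tray between 0.0088 and 0.0528 m and y of bottle in the frame of mixing_tray between -0.0662 and -0.0202 m and z of bottle in the frame of mixing_tray between 0 and 0.006 m and angle between bottle's own z axis and vertical below 0.1 rad)) or ((x of pot in the frame of mixing_tray between 0.0158 and 0.0458 m and y of pot in the frame of mixing_tray between -0.0582 and -0.0282 m and z of pot in the frame of mixing_tray between 0 and 0.006 m and angle between pot's own z axis and vertical below 0.1 rad) and (x of bottle in the frame of mixing_tray between 0.0088 and 0.0528 m and y of bottle in the frame of mixing_tray between 0.0202 and 0.0662 m and z of bottle in the frame of mixing_tray between 0 and 0.006 m and angle between bottle's own z axis and vertical below 0.1 rad))) and x of applicator in the frame of coating_tray between -0.056 and -0.03 m and y of applicator in the frame of coating_tray between -0.04 and 0.04 m and z of applicator in the frame of coating_tray between 0 and 0.006 m and angle between applicator's own z axis and vertical below 0.1 rad and ((x of jar in the frame of coating_tray between 0.0158 and 0.0458 m and y of jar in the frame of coating_tray between 0.0282 and 0.0582 m and z of jar in the frame of coating_tray between 0 and 0.006 m and angle between jar's own z axis and vertical below 0.1 rad) or (x of jar in the frame of coating_tray between 0.0158 and 0.0458 m and y of jar in the frame of coating_tray between -0.0582 and -0.0282 m and z of jar in the frame of coating_tray between 0 and 0.006 m and angle between jar's own z axis and vertical below 0.1 rad)) and linear speed of each of disperser, applicator, pot, bottle, jar below 0.02 m/s); the robot touches nothing.
It fails at once if the applicator is dropped: it moves faster than 0.7 m/s with nothing holding it (a fall of about 25 mm) (linear speed of applicator above 0.7 m/s and contact force between applicator and the fingers below 0.05 N).
It fails at once if the pot is dropped: it moves faster than 0.7 m/s with nothing holding it (a fall of about 25 mm) (linear speed of pot above 0.7 m/s and contact force between pot and the fingers below 0.05 N).
It fails at once if the bottle is dropped: it moves faster than 0.7 m/s with nothing holding it (a fall of about 25 mm) (linear speed of bottle above 0.7 m/s and contact force between bottle and the fingers below 0.05 N).
It fails at once if the jar is dropped: it moves faster than 0.7 m/s with nothing holding it (a fall of about 25 mm) (linear speed of jar above 0.7 m/s and contact force between jar and the fingers below 0.05 N).
It also fails if it takes over 133 s, if anything falls off the work surface, if the arm or the gripper's body presses on something with over 40 N, if the wrist force passes 120 N, or if a joint passes its speed limit or range.

ROBOT

A 6-joint arm with a two-finger parallel gripper is mounted at the origin on the work surface. World frame = base frame: x ahead of the robot, y to its left, z up, the work surface at z = 0. Lengths are in m, angles in rad, forces in N, time in s.
With the tool pointing down it reaches from about 0.35 to 0.975 m from the base axis. Payload 4.9 kg.
Tool frame: the origin (TCP) lies at the very end of the fingers, on their centre line; the grasp point (between the pads) lies 19 mm behind it (ctrl.grip_point_offset is the distance from the TCP to the grasp point, in m); z points along the fingers, y is the line along which they close (so a half turn about z gives the same grasp; the last joint's range is limited). The gripper opens to 85 mm and grips with 20 to 120 N. Pads are 22 mm wide; open, the fingers measure 114 mm over their backs; the gripper's body (76 mm by 85 mm) begins 54 mm behind the grasp point. The pads swing forward as they close: fully open they stand 13 mm farther back than shut.
Start: joints at [1.152, 0.053, 1.613, -0, 1.476, -0.119], TCP at [0.185, 0.597, 0.204] pointing down, gripper open.
Joint ranges: [-3.01, 3.01], [-1.01, 2.22], [0.06, 2.58], [-1.02, 4.17], [0.09, 2.62], [-3.14, 3.14]. Speed limits (rad/s): [2.57, 2.57, 3.14, 3.14, 3.14, 3.14].

INTERFACE

Orientations are given as a rotation vector (axis times angle).
In Python, from station import ctrl gives the robot as it stands.
- The arm moves only by the tool send_rows, never from a script. Its argument "rows" is a list of rows, each a list of 3 entries, a list of its own where there are three numbers: the finger opening in cm, from 0 to 8.54, then the shift along the tool's x, y, z in cm, then the turn about the tool's z in degrees. A call has 1 to 10 rows; each row shifts and turns the commanded pose from where the row before left it, along the tool's axes as they then stand; what a row does not reach is not made up. A row lasts 1/8 s, in which the tool goes at most 62.5 mm and 10.7 degrees, less where a joint would pass 70% of its speed; a pose out of reach is approached as far as the arm can. A call with a gripper value outside its range is refused whole. The fingers move at their own pace and stop on an object; "newtons" is the grip in N (left out, the last holds). Time passes only in rows, so rows that do not move let the fingers close. It gives the time, the measured TCP pose, the force, the opening and the grip force at its end, in the units of the state.
- ctrl.get_obs(): the state, without advancing time (a new reading comes with each control period).
- ctrl.get_image(name): name is "side" or "top"; returns a dict with "frame" (480x640x3 uint8, red, green, blue), "range_z" (480x640 float32, m along the optical axis (not along the pixel's ray), 0 where there is no reading), "fx", "fy", "cx", "cy" (pixels), "k1" (the pictures are not rectified: a ray, as slopes to the right and down, at radius r is drawn at 1 + k1 r^2 times it, then the intrinsics apply), "cam_to_world" (4x4, takes a point from camera to world coordinates). Camera axes: x right, y down, z forward; pixel columns grow to the right and rows downward; lengths in m; the calibration is good to about 2 mm. A picture is of the moment at which its call begins.
- ctrl.finish_job(): hands the job in; it is judged then, once.
The state is a dict: "t": time; "q": joint angles; "dq": joint speeds; "effort": joint torques, N m; "tool_pos": TCP position; "tool_rot": TCP orientation; "contact_force": force on the tool from outside, world axes, zero at the start; "wrist_torque": the same for the moment, N m; "opening": finger opening in m; "grip_force": force on a finger pad.
Only numpy, scipy, OpenCV 4.12 (cv2) and the standard library are available. Lean on these libraries where they do the work, as an engineer would, in place of code of your own. Each camera call takes 0.05 s, during which the arm holds its last target. There are 200 camera calls.

## Working session

There is one attempt and no reset: what is moved stays moved. The work goes in short steps, Python scripts to look and compute and a tool call to move; the robot and the scene stay as the last step left them, time stands still between calls to the robot, and variables do not carry over. Pictures are saved under pics/ and viewed, at most 14 in all, crops included, and the job is handed in when it is done.

Besides the shell and the picture viewer there is one more tool, called after ">>>" as name([rows], argument=value, ...), one row to a line, values as JSON. send_rows: Moves the arm, as the interface text tells. Its arguments: {"type":"object","properties":{"rows":{"type":"array","items":{"type":"array"}},"newtons":{"type":"number"}},"required":["rows"]}

```bash
mkdir -p pics; cat > h.py <<'E'
import numpy as np, cv2
from station import ctrl
def grab(n):
    im=ctrl.get_image(n); return im
def save(im,fn,crop=None,s=1):
    f=im["frame"][:,:,::-1]
    if crop: x0,y0,x1,y1=crop; f=f[y0:y1,x0:x1]
    cv2.imwrite("pics/"+fn,cv2.resize(f,None,fx=s,fy=s,interpolation=cv2.INTER_CUBIC))
def ray(im,u,v):
    a=np.array([(u-im["cx"])/im["fx"],(v-im["cy"])/im["fy"]]);s=a.copy()
    for _ in range(20): s=a/(1+im["k1"]*(s@s))
    return np.array([s[0],s[1],1.])
def onplane(im,u,v,z):
    T=np.array(im["cam_to_world"]);d=T[:3,:3]@ray(im,u,v);o=T[:3,3]
    return o+d*(z-o[2])/d[2]
def cloud(im):
    K=np.array([[im["fx"],0,im["cx"]],[0,im["fy"],im["cy"]],[0,0,1]])
    v,u=np.mgrid[:480,:640]
    a=np.stack([(u-im["cx"])/im["fx"],(v-im["cy"])/im["fy"]],-1);s=a.copy()
    for _ in range(20): s=a/(1+im["k1"]*(s**2).sum(-1,keepdims=True))
    z=im["range_z"];P=np.dstack([s*z[...,None],z]);T=np.array(im["cam_to_world"])
    W=P@T[:3,:3].T+T[:3,3]; W[z==0]=np.nan; return W
E
python3 - <<'E'
from h import *
for n in("top","side"):
    im=grab(n);save(im,n+"0.png",None,1.25);print(n,np.round(im["cam_to_world"],3).tolist(),im["fx"],im["k1"])
o=ctrl.get_obs();print(o)
E
```

```text
top [[-0.001, -0.983, 0.183, 0.363], [-1.0, 0.001, 0.002, -0.029], [-0.002, -0.183, -0.983, 0.955], [0.0, 0.0, 0.0, 1.0]] 473.4749787043847 0.022036047611678444
side [[0.879, -0.35, 0.324, 0.128], [-0.477, -0.638, 0.604, -0.763], [-0.005, -0.686, -0.728, 0.923], [0.0, 0.0, 0.0, 1.0]] 558.934038428961 -0.10201229363329799
{'t': 0.1, 'q': array([ 1.15198769e+00,  5.33103414e-02,  1.61415222e+00, -2.61223285e-05,
        1.47602527e+00, -1.19037711e-01]), 'dq': array([ 0.00022031, -0.00032007, -0.00122694, -0.00081458,  0.00231183,
       -0.00011906]), 'effort': array([ 1.66002678e-06, -3.94908178e+01, -3.71361601e+01, -1.57443424e-04,
        3.97659969e-03, -1.75434639e-05]), 'tool_pos': array([0.18433889, 0.59654722, 0.2029766 ]), 'tool_rot': array([-4.69042429e-01, -3.10589588e+00,  2.88035218e-03]), 'contact_force': array([-0.86991304, -0.06957905, -0.76413741]), 'wrist_torque': array([ 0.01770327, -0.02179287, -0.00293252]), 'grip_force': 0.0, 'opening': 0.08538343830788735}
```

View pics/top0.png

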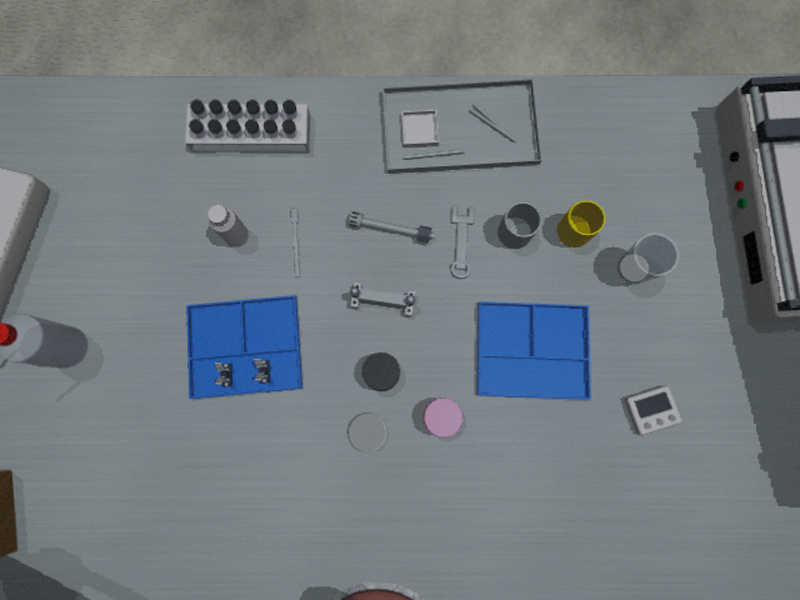

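View pics/side0.png

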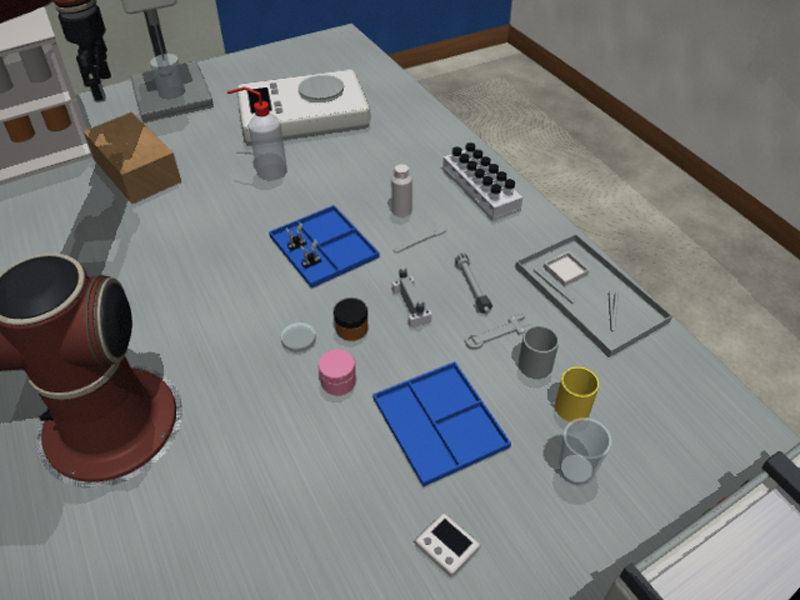

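The pictures show (pixels in the 1.25x top view):
- **Pot:** grey steel cup at (521,225). Look-alikes are the yellow cup (582,223) and the glass beaker (655,255).
- **Jar:** black cap over amber at (381,371). Look-alikes are the pink jar (443,417) and the glass dish (368,432).
- **Bottle:** white at (228,225). Look-alike is the wash bottle (20,340).
- **Disperser:** (390,228). Look-alikes are the wrench (461,240) and the rod (295,240).
- **Applicator:** (383,298), no look-alike.
- **Trays:** mixing, with clips, at (244,347), and coating at (533,350).

I choose the first-named in each case.

```bash
cat > m.py <<'E'
from h import *
im=grab("top"); f=im["frame"]; hsv=cv2.cvtColor(f,cv2.COLOR_RGB2HSV); W=cloud(im)
print("bench z med",np.nanmedian(W[400:440,150:300,2]), np.nanstd(W[400:440,150:300,2]))
blue=cv2.inRange(hsv,(105,120,60),(125,255,255))
for nm,(x0,x1) in dict(mix=(130,260),coat=(360,490)).items():
    m=np.zeros_like(blue);m[220:340,x0:x1]=blue[220:340,x0:x1]
    p=np.argwhere(m); 
    hull=cv2.convexHull(p[:,::-1].astype(np.int32))[:,0].astype(float)
    P=np.array([onplane(im,u,v,0.014)[:2] for u,v in hull])*1000
    r=cv2.minAreaRect(P.astype(np.float32)); print(nm,r)
def reg(x0,y0,x1,y1,zl,zh,name):
    w=W[y0:y1,x0:x1].reshape(-1,3); w=w[np.isfinite(w[:,2])]; k=w[(w[:,2]>zl)&(w[:,2]<zh)]
    c=(k.min(0)+k.max(0))/2; (cc,rr)=cv2.minEnclosingCircle((k[:,:2]*1000).astype(np.float32))
    r=cv2.minAreaRect((k[:,:2]*1000).astype(np.float32))
    print(name,len(k),"zmed %.1f zmax %.1f"%(np.median(k[:,2])*1e3,k[:,2].max()*1e3),"circ",np.round(cc,1),round(rr,1),"rect",np.round(r[0],1),np.round(r[1],1),round(r[2],1))
reg(394,156,436,204,.055,.09,"pot")
reg(284,276,324,316,.035,.07,"jar")
reg(160,156,204,204,.09,.13,"bottlecap")
reg(160,156,204,204,.05,.13,"bottle")
reg(275,220,340,258,.008,.07,"appl")
reg(290,224,325,256,.028,.046,"applbar")
reg(272,162,352,200,.006,.04,"disp")
reg(272,162,352,200,.015,.04,"disp hi")
reg(168,280,222,312,.03,.07,"clips")
save(im,"crop0.png",(130,150,450,345),2.4)
E
python3 m.py
```

```text
bench z med 0.00023626903027140767 0.0016701211578450982
mix ((469.5205078125, 215.47030639648438), (150.94760131835938, 177.73736572265625), 5.3677077293396)
coat ((463.53076171875, -246.55345153808594), (177.19735717773438, 150.66387939453125), 87.91959381103516)
pot 285 zmed 67.4 zmax 74.2 circ [ 661.9 -225.5] 30.2 rect [ 660.7 -226. ] [56.6 59.5] 0.8
jar 734 zmed 50.2 zmax 54.7 circ [427.3  -3.7] 29.6 rect [427.2  -4.2] [56.7 57.7] 45.3
bottlecap 262 zmed 108.0 zmax 113.5 circ [655.8 238.3] 17.5 rect [655.9 240.6] [31.2 32.3] 51.1
bottle 524 zmed 90.0 zmax 113.5 circ [657.  238.7] 21.1 rect [655.7 237.2] [36.5 40.7] 55.4
appl 663 zmed 37.1 zmax 57.6 circ [544.3  -5.6] 52.5 rect [544.8  -6.2] [101.5  39.9] 81.4
applbar 311 zmed 38.0 zmax 43.0 circ [545.4  -9. ] 35.6 rect [544.4  -8.8] [70.1 16.9] 81.0
disp 525 zmed 18.1 zmax 28.7 circ [667.9 -20.6] 72.2 rect [666.9 -20.4] [144.4  26.7] 77.7
disp hi 428 zmed 18.9 zmax 28.7 circ [667.7 -19.5] 71.3 rect [667.7 -19.5] [142.5  25. ] 76.7
clips 157 zmed 44.9 zmax 54.6 circ [427.7 212. ] 37.6 rect [427.5 212.2] [31.3 70. ] 5.2
```

View pics/crop0.png

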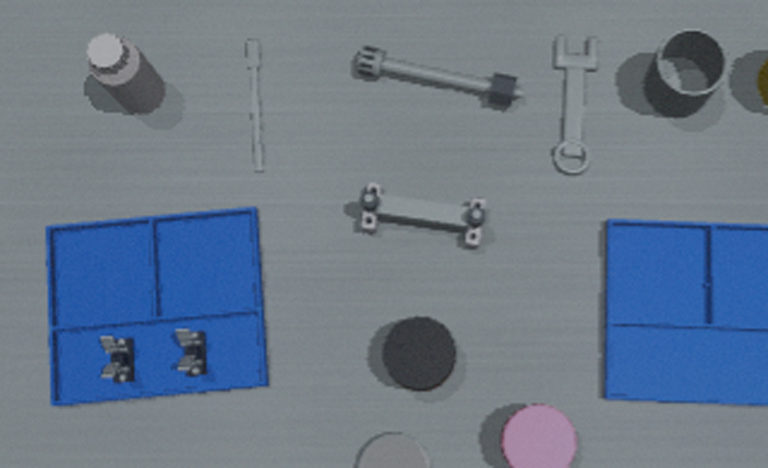

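The crop confirms my choices: slotted-head disperser at crop (435,78), steel pot (690,72), black-capped jar (420,353), bottle (125,75), applicator (420,210). The clips sit at (118,358) and (190,352) in the left tray.

```bash
cat > go.py <<'E'
import sys
from h import *
from scipy.spatial.transform import Rotation as Ro
def tray(c,yaw,p):
    a=np.deg2rad(yaw);return np.array(c)+np.array([[np.cos(a),-np.sin(a)],[np.sin(a),np.cos(a)]])@np.array(p)
MIX=((469.5,215.5),5.3);COAT=((463.5,-246.6),-2.1)
def go(x,y,z,b):
    o=ctrl.get_obs();R=Ro.from_rotvec(o["tool_rot"]).as_matrix();d=np.array([x,y,z])/1000-o["tool_pos"]
    a=np.degrees(np.arctan2(R[1,1],R[0,1]));w=(b-a+90)%180-90
    print("shift cm (tool) ",np.round(R.T@d*100,2),"turn",round(-w,2),"| pos",np.round(o["tool_pos"]*1000,1),"q",np.round(o["q"],2),"open",round(o["opening"]*1000,1),"tilt",np.round(R[:2,2],3))
    d2=d.copy();d2[2]=0
if __name__=="__main__":go(*map(float,sys.argv[1:5]))
E
python3 go.py 667.8 -16.5 100 -12.6; python3 - <<'E'
from go import *
for n,t,p in(("clips",MIX,(-42.75,0)),("m+",MIX,(30.8,43.2)),("m-",MIX,(30.8,-43.2)),("long",COAT,(-42.75,0)),("c+",COAT,(30.8,43.2)),("c-",COAT,(30.8,-43.2))):print(n,np.round(tray(*t,p),1))
E
```

```text
shift cm (tool)  [-64.3  -44.28  10.37] turn 85.42 | pos [184.4 596.6 203.1] q [ 1.15  0.05  1.61 -0.    1.48 -0.12] open 85.5 tilt [-0.001 -0.001]
clips [426.9 211.6]
m+ [496.2 261.4]
m- [504.2 175.3]
long [ 420.8 -245. ]
c+ [ 495.9 -204.6]
c- [ 492.7 -290.9]
```

>>> send_rows([
  [8.5, [-4.3, -2.95, 0], 0],
  [8.5, [-4.3, -2.95, 0], 0],
  [8.5, [-4.3, -2.95, 0], 0],
  [8.5, [-4.3, -2.95, 0], 0],
  [8.5, [-4.3, -2.95, 0], 0],
  [8.5, [-4.3, -2.95, 0], 0],
  [8.5, [-4.3, -2.95, 0], 0],
  [8.5, [-4.3, -2.95, 0], 0],
  [8.5, [-4.3, -2.95, 0], 0],
  [8.5, [-4.3, -2.95, 0], 0],
])

```text
t: 1.4
tool_pos: [0.509, 0.1867, 0.2039]
tool_rot: [-0.469, -3.106, -0.0]
contact_force: [0.4, 0.6, -0.0]
opening: 0.0853
grip_force: 0.0
```

>>> send_rows([
  [6, [-4.3, -2.95, 0], 0],
  [6, [-4.3, -2.95, 0], 0],
  [6, [-4.3, -2.95, 0], 0],
  [6, [-4.3, -2.95, 0], 0],
  [6, [-4.1, -2.95, 0], 0],
  [6, [0, 0, 0], 10.5],
  [6, [0, 0, 0], 10.5],
  [6, [0, 0, 0], 10.5],
  [6, [0, 0, 0], 10.5],
  [6, [0, 0, 0], 10.5],
])

```text
t: 2.65
tool_pos: [0.6679, -0.0156, 0.2035]
tool_rot: [-1.802, -2.572, 0.001]
contact_force: [-0.0, -0.1, -0.5]
opening: 0.0601
grip_force: 0.0
```

>>> send_rows([
  [5, [0, 0, 2], 10.5],
  [5, [0, 0, 2], 10.5],
  [5, [0, 0, 2], 10.5],
  [5, [0, 0, 2], 1.4],
  [5, [0, 0, 2.3], 0],
  [5, [0, 0, 0], 0],
])

```text
t: 3.4
tool_pos: [0.6662, -0.0153, 0.0976]
tool_rot: [-2.447, -1.964, 0.006]
contact_force: [0.0, -0.5, 0.9]
opening: 0.0497
grip_force: 0.0
```

```bash
python3 go.py 667.8 -16.5 4 -12.6; python3 - <<'E'
from h import *
im=grab("top");save(im,"d1.png",(250,140,390,230),5)
W=cloud(im)
# shaft fit
w=W[162:200,272:352].reshape(-1,3);w=w[np.isfinite(w[:,2])]
k=w[(w[:,2]>.007)&(w[:,2]<.032)];c=k[:,:2].mean(0);u,s,v=np.linalg.svd(k[:,:2]-c,full_matrices=False);print(len(k),c,v[0])
E
```

```text
shift cm (tool)  [-0.08  0.24  9.36] turn 0.1 | pos [666.2 -15.3  97.6] q [-0.13  0.23  1.6   0.    1.32  0.08] open 49.7 tilt [-0.006  0.001]
99 [ 0.65235409 -0.07794319] [-0.96993503  0.243364  ]
```

View pics/d1.png

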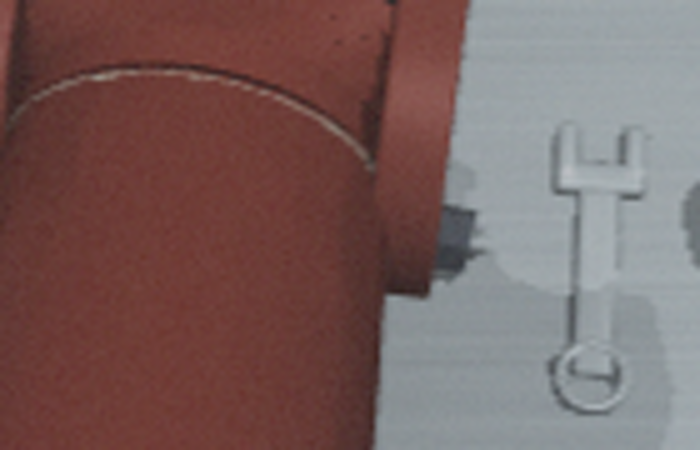

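The arm hides the tool in the top view; only the coupling at crop (455,240) shows. The computed alignment stands, so I descend.

>>> send_rows([
  [5, [0, 0.2, 2.5], 0],
  [5, [0, 0, 2.5], 0],
  [5, [0, 0, 2], 0],
  [5, [0, 0, 1.2], 0],
  [5, [0, 0, 1], 0],
  [5, [0, 0, 0], 0],
  [5, [0, 0, 0], 0],
])

```text
t: 4.32
tool_pos: [0.6708, -0.0161, 0.01]
tool_rot: [2.451, 1.964, 0.001]
contact_force: [0.4, 0.1, 0.7]
opening: 0.0495
grip_force: 0.0
```

```bash
python3 go.py 667.8 -16.5 4 -12.6; python3 - <<'E'
from h import *
im=grab("side");save(im,"s1.png",(300,150,480,300),4)
E
```

```text
shift cm (tool)  [-0.11 -0.29  0.59] turn 0.03 | pos [670.8 -16.1  10. ] q [-0.13  0.34  1.63 -0.    1.17  0.08] open 49.5 tilt [ 0.001 -0.   ]
```

View pics/s1.png

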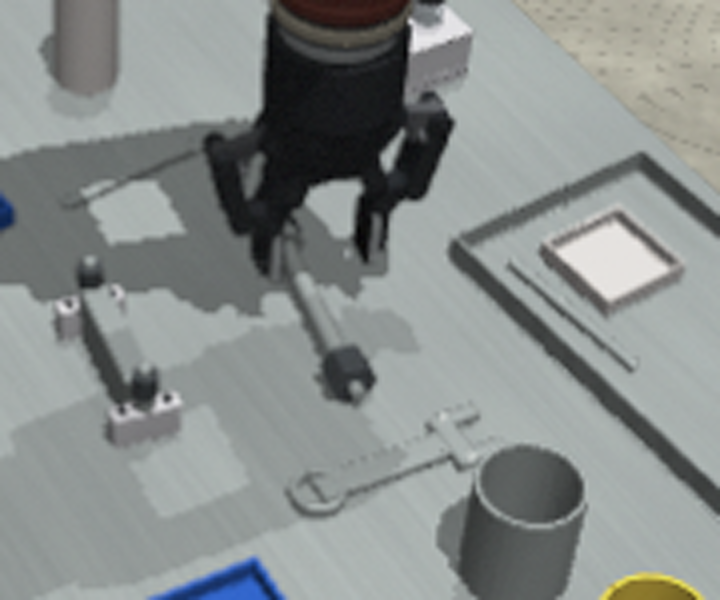

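The crop shows the open fingers straddling the shaft, at (265,260) and (370,260), with the shaft at (300,280). I shift slightly, lower, and close.

>>> send_rows([
  [5, [0, -0.3, 0.5], 0],
  [5, [0, 0, 0], 0],
  [0.5, [0, 0, 0], 0],
  [0.5, [0, 0, 0], 0],
  [0.5, [0, 0, 0], 0],
  [0.5, [0, 0, 0], 0],
  [0.5, [0, 0, 0], 0],
  [0.5, [0, 0, -1], 0],
  [0.5, [0, 0, -2], 0],
  [0.5, [0, 0, -2], 0],
], newtons=80)

```text
t: 5.62
tool_pos: [0.6679, -0.0154, 0.0564]
tool_rot: [2.45, 1.964, 0.002]
contact_force: [0.2, -0.4, -0.2]
opening: 0.0049
grip_force: 0.0
```

```bash
python3 go.py 426.9 211.6 120 5.3
```

```text
shift cm (tool)  [ 16.91 -28.45  -6.4 ] turn -17.88 | pos [667.9 -15.4  56.4] q [-0.13  0.28  1.62  0.    1.24  0.09] open 4.9 tilt [ 0.002 -0.   ]
```

The fingers closed on nothing, so I look.

```bash
python3 - <<'E'
from h import *
im=grab("side");save(im,"s2.png",(300,150,480,300),4)
E
```

```text
(no output)
```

View pics/s2.png

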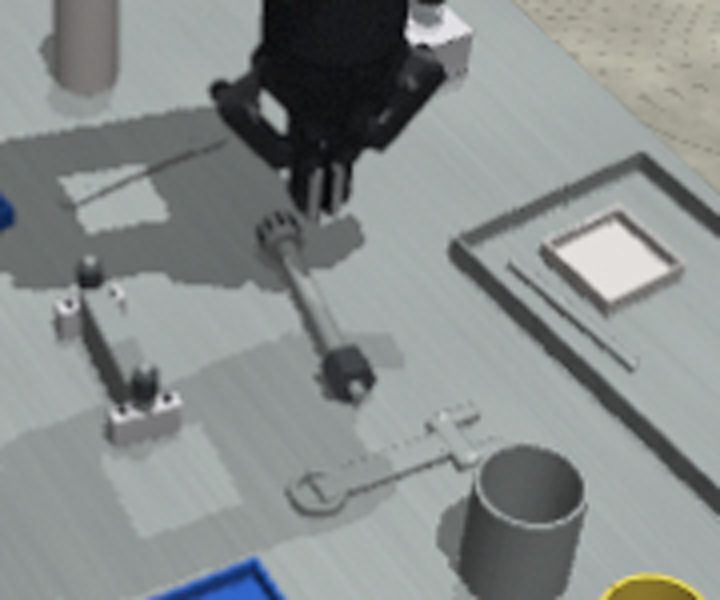

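The disperser at (310,290) has not moved. The fingers probably had not finished closing before the lift, so I retry with more waiting and a smaller pre-opening.

>>> send_rows([
  [4, [0, 0, 0], 0],
  [4, [0, 0, 0], 0],
  [4, [0, 0, 0], 0],
  [4, [0, 0, 2], 0],
  [4, [0, 0, 2], 0],
  [4, [0, 0, 1.2], 0],
  [4, [0, 0, 0], 0],
  [4, [0, 0, 0], 0],
])

```text
t: 6.68
tool_pos: [0.6677, -0.0154, 0.0024]
tool_rot: [2.451, 1.964, 0.001]
contact_force: [1.1, -0.0, 0.0]
opening: 0.0399
grip_force: 0.0
```

>>> send_rows([
  [0.5, [0, 0, 0], 0],
  [0.5, [0, 0, 0], 0],
  [0.5, [0, 0, 0], 0],
  [0.5, [0, 0, 0], 0],
  [0.5, [0, 0, 0], 0],
  [0.5, [0, 0, 0], 0],
])

```text
t: 7.42
tool_pos: [0.6672, -0.0153, 0.0021]
tool_rot: [-2.451, -1.965, 0.0]
contact_force: [0.7, 0.6, -0.2]
opening: 0.0049
grip_force: 0.0
```

```bash
python3 go.py 667.8 -16.5 4 -12.6
```

```text
shift cm (tool)  [-0.1   0.08 -0.19] turn 0.02 | pos [667.2 -15.3   2.1] q [-0.13  0.34  1.64  0.    1.16  0.09] open 4.9 tilt [-0.  0.]
```

```bash
python3 - <<'E'
from h import *
im=grab("side");save(im,"s3.png",(340,170,440,260),7)
for u,v,z in((300+280/4,150+230/4,.012),(300+347/4,150+370/4,.012)):print(onplane(im,u,v,z))
T=np.linalg.inv(np.array(im["cam_to_world"]))
for p in((.6672,-.0153,.002),(.6678,-.0165,.012)):
  c=T[:3,:3]@np.array(p)+T[:3,3];s=c[:2]/c[2];s=s*(1+im["k1"]*(s@s));print(s*[im["fx"],im["fy"]]+[im["cx"],im["cy"]])
E
```

```text
[0.68366567 0.0401219  0.012     ]
[ 0.6563639  -0.07526637  0.012     ]
[376.2982414  227.32125724]
[377.06755806 224.5042326 ]
```

View pics/s3.png

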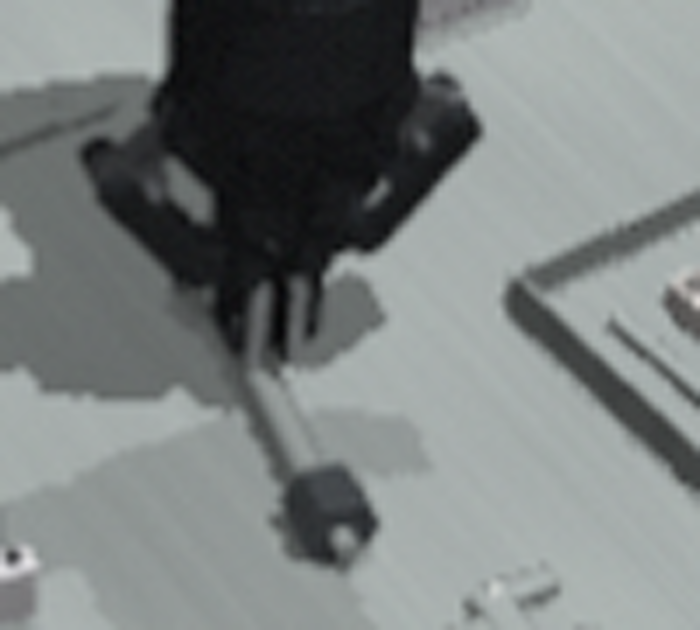

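```bash
python3 - <<'E'
from h import *
im=grab("side");W=cloud(im);f=im["frame"]
for v in range(206,226,2):
  print(v,[tuple(np.round(W[v,u]*1000).astype(int)) if np.isfinite(W[v,u,0]) else None for u in range(370,390,3)])
E
```

```text
206 [(np.int64(645), np.int64(-16), np.int64(80)), (np.int64(647), np.int64(-24), np.int64(86)), (np.int64(653), np.int64(-26), np.int64(85)), (np.int64(671), np.int64(-13), np.int64(66)), (np.int64(668), np.int64(-28), np.int64(80)), (np.int64(676), np.int64(-29), np.int64(77)), (np.int64(734), np.int64(37), np.int64(-3))]
208 [(np.int64(641), np.int64(-21), np.int64(80)), (np.int64(649), np.int64(-21), np.int64(77)), (np.int64(655), np.int64(-24), np.int64(76)), (np.int64(667), np.int64(-19), np.int64(66)), (np.int64(669), np.int64(-27), np.int64(72)), (np.int64(675), np.int64(-31), np.int64(73)), (np.int64(727), np.int64(27), np.int64(1))]
210 [(np.int64(650), np.int64(-9), np.int64(60)), (np.int64(649), np.int64(-23), np.int64(72)), (np.int64(654), np.int64(-26), np.int64(72)), (np.int64(667), np.int64(-20), np.int64(62)), (np.int64(670), np.int64(-27), np.int64(65)), (np.int64(678), np.int64(-28), np.int64(63)), (np.int64(725), np.int64(23), np.int64(-1))]
212 [(np.int64(649), np.int64(-11), np.int64(55)), (np.int64(653), np.int64(-18), np.int64(60)), (np.int64(657), np.int64(-2
[... 1425 characters left out ...]
(-7), np.int64(5)), (np.int64(704), np.int64(-8), np.int64(2))]
222 [(np.int64(664), np.int64(7), np.int64(1)), (np.int64(672), np.int64(6), np.int64(-1)), (np.int64(665), np.int64(-16), np.int64(21)), (np.int64(683), np.int64(-2), np.int64(0)), (np.int64(691), np.int64(-3), np.int64(-3)), (np.int64(695), np.int64(-9), np.int64(1)), (np.int64(703), np.int64(-11), np.int64(-1))]
224 [(np.int64(662), np.int64(4), np.int64(-2)), (np.int64(667), np.int64(-2), np.int64(1)), (np.int64(664), np.int64(-18), np.int64(17)), (np.int64(670), np.int64(-20), np.int64(16)), (np.int64(685), np.int64(-12), np.int64(2)), (np.int64(692), np.int64(-14), np.int64(0)), (np.int64(698), np.int64(-17), np.int64(0))]
```

```bash
python3 - <<'E'
from h import *
o=ctrl.get_obs();print(o["t"],o["tool_pos"],o["opening"],o["grip_force"],o["contact_force"],np.round(o["q"],3))
im=grab("side")
T=np.linalg.inv(np.array(im["cam_to_world"]))
def pr(p):
  c=T[:3,:3]@np.array(p)+T[:3,3];s=c[:2]/c[2];s=s*(1+im["k1"]*(s@s));return s*[im["fx"],im["fy"]]+[im["cx"],im["cy"]]
print("s1 tips",(pr((.6708-.032*.976,-.0161+.007,.010))-[300,150])*4,(pr((.6708+.032*.976,-.0161-.007,.010))-[300,150])*4)
print("s2 tip",(pr((.6679,-.0154,.0564))-[300,150])*4)
E
```

```text
7.525 [ 0.66719967 -0.01530563  0.00207113] 0.004955867383867166 0.0 [-0.29152397 -0.58868624  0.12148868] [-0.134  0.34   1.641 -0.     1.16   0.085]
s1 tips [259.65534614 309.16907647] [363.93269348 287.50194497]
s2 tip [312.39327046 240.91455913]
```

```bash
python3 - <<'E'
from h import *
print(ctrl.grip_point_offset,[a for a in dir(ctrl) if a[0]!="_"])
E
```

```text
0.0187 ['MotionError', 'finish_job', 'get_image', 'get_obs', 'grip_point_offset']
```

The images put the fingertips about 20–25 mm above the reported TCP: seen at crop (280,360), predicted at (252,399). I open and probe downward while watching the force.

>>> send_rows([
  [4, [0, 0, -0.5], 0],
  [4, [0, 0, 0], 0],
  [4, [0, 0, 0], 0],
  [4, [0, 0, 0.5], 0],
  [4, [0, 0, 0.3], 0],
  [4, [0, 0, 0.3], 0],
  [4, [0, 0, 0], 0],
])

```text
t: 8.45
tool_pos: [0.6668, -0.0153, -0.0045]
tool_rot: [-2.451, -1.964, 0.001]
contact_force: [0.1, 1.4, 0.4]
opening: 0.04
grip_force: 0.0
```

```bash
python3 - <<'E'
from h import *
im=grab("side");W=cloud(im)
f=im["frame"].astype(int)
dark=(f.sum(2)<150)
k=dark&(abs(W[...,0]-.667)<.07)&(abs(W[...,1]+.02)<.04)&(W[...,2]>.012)&(W[...,2]<.08)
P=W[k];print(len(P),np.round(np.percentile(P[:,2]*1000,[0,2,5,10]),1))
v,u=np.nonzero(k);i=np.argsort(-v)[:8];print([(u[j],v[j],np.round(W[v[j],u[j]]*1000)) for j in i])
print(ctrl.get_obs()["tool_pos"],ctrl.get_obs()["contact_force"])
save(im,"s4.png",(340,170,440,260),7)
E
```

```text
246 [27.3 31.6 33.9 40.3]
[(np.int64(366), np.int64(223), array([639., -13.,  28.])), (np.int64(365), np.int64(222), array([636., -13.,  32.])), (np.int64(366), np.int64(222), array([636., -17.,  35.])), (np.int64(365), np.int64(221), array([638., -10.,  32.])), (np.int64(366), np.int64(221), array([637., -16.,  37.])), (np.int64(365), np.int64(220), array([634., -15.,  41.])), (np.int64(367), np.int64(220), array([637., -19.,  43.])), (np.int64(366), np.int64(220), array([636., -16.,  41.]))]
[ 0.66708129 -0.0153297  -0.00417767] [0.23838198 0.35567904 0.60099292]
```

View pics/s4.png

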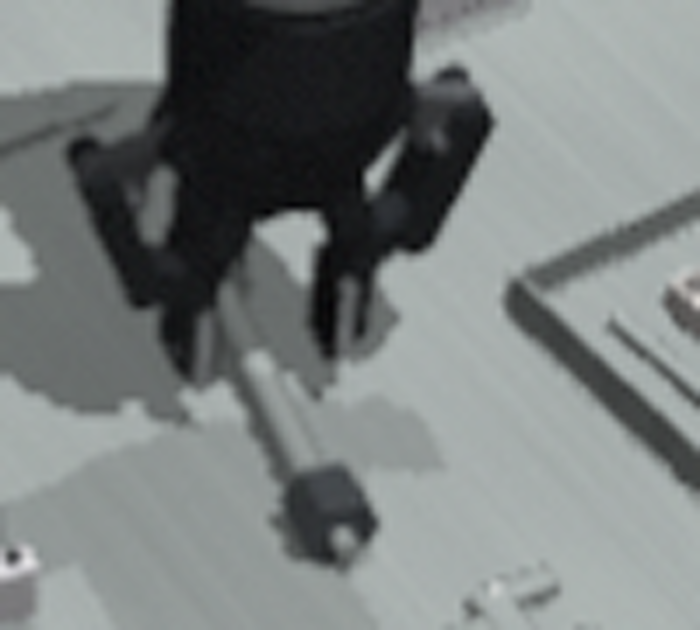

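The fingertips at crop (190,380) and (335,355) are still clearly above the bench although z reads -4 mm. I work out the tip positions to get the offset.

```bash
python3 - <<'E'
from h import *
im=grab("side")
for z in (.02,.025,.03):
  a=onplane(im,340+190/7,170+380/7,z);b=onplane(im,340+335/7,170+355/7,z);print(z,a,b,(a+b)/2,np.linalg.norm(a-b),np.degrees(np.arctan2(*(b-a)[1::-1])))
E
```

```text
0.02 [ 0.64350121 -0.01152136  0.02      ] [ 0.69151081 -0.02453814  0.02      ] [ 0.66750601 -0.01802975  0.02      ] 0.049742928602226774 -15.169836760792478
0.025 [ 0.64064979 -0.01567946  0.025     ] [ 0.68839365 -0.02862419  0.025     ] [ 0.66452172 -0.02215183  0.025     ] 0.04946758949549052 -15.169836760792702
0.03 [ 0.63779836 -0.01983756  0.03      ] [ 0.68527648 -0.03271024  0.03      ] [ 0.66153742 -0.0262739   0.03      ] 0.04919225038875422 -15.169836760792675
```

>>> send_rows([
  [4, [0, 0, 0.4], 0],
  [4, [0, 0, 0.4], 0],
  [4, [0, 0, 0.2], 0],
  [4, [0, 0, 0], 0],
])

```text
t: 9.05
tool_pos: [0.667, -0.0153, -0.0143]
tool_rot: [-2.451, -1.964, 0.001]
contact_force: [-0.2, -0.0, -0.8]
opening: 0.04
grip_force: 0.0
```

>>> send_rows([
  [4, [0, 0, 0.3], 0],
  [4, [0, 0, 0.3], 0],
  [4, [0, 0, 0.2], 0],
  [4, [0, 0, 0], 0],
])

```text
t: 9.55
tool_pos: [0.667, -0.0153, -0.0222]
tool_rot: [-2.451, -1.964, 0.001]
contact_force: [-0.1, 0.1, 0.3]
opening: 0.04
grip_force: 0.0
```

>>> send_rows([
  [0.5, [0, 0, 0], 0],
  [0.5, [0, 0, 0], 0],
  [0.5, [0, 0, 0], 0],
  [0.5, [0, 0, 0], 0],
  [0.5, [0, 0, 0], 0],
  [0.5, [0, 0, 0], 0],
])

```text
t: 10.3
tool_pos: [0.6677, -0.0154, -0.0214]
tool_rot: [2.451, 1.964, 0.001]
contact_force: [-0.0, -0.0, 2.6]
opening: 0.0085
grip_force: 78.3
```

Contact, but the 8.5 mm opening says it holds only the upper part of the shaft. I open, go lower and regrip.

>>> send_rows([
  [3, [0, 0, 0], 0],
  [3, [0, 0, 0], 0],
  [3, [0, 0, 0], 0],
  [3, [0, 0, 0.3], 0],
  [3, [0, 0, 0.3], 0],
  [3, [0, 0, 0], 0],
])

```text
t: 11.05
tool_pos: [0.6674, -0.0153, -0.0276]
tool_rot: [2.451, 1.965, 0.0]
contact_force: [-1.3, -0.1, 3.5]
opening: 0.0302
grip_force: 1.3
```

>>> send_rows([
  [0.5, [0, 0, 0], 0],
  [0.5, [0, 0, 0], 0],
  [0.5, [0, 0, 0], 0],
  [0.5, [0, 0, 0], 0],
  [0.5, [0, 0, 0], 0],
])

```text
t: 11.68
tool_pos: [0.6682, -0.0154, -0.0266]
tool_rot: [2.45, 1.964, 0.002]
contact_force: [-0.7, 0.4, 6.4]
opening: 0.0088
grip_force: 78.5
```

Firm grip, and the fingertips seem to have just touched the bench at a reported z of about -27 mm. So reported z reads about 27 mm low. I lift.

>>> send_rows([
  [0.5, [0, 0, -1], 0],
  [0.5, [0, 0, -2], 0],
  [0.5, [0, 0, -2.5], 0],
  [0.5, [0, 0, -2.5], 0],
  [0.5, [0, 0, -2], 0],
  [0.5, [0, 0, 0], 0],
])

```text
t: 12.42
tool_pos: [0.669, -0.0156, 0.0752]
tool_rot: [2.448, 1.962, 0.005]
contact_force: [0.5, -0.0, -1.0]
opening: 0.0091
grip_force: 78.1
```

```bash
python3 go.py 426.9 211.6 75 5.3;python3 - <<'E'
from h import *
im=grab("side");save(im,"s5.png",(320,130,450,250),5)
E
```

```text
shift cm (tool)  [ 16.9  -28.58  -0.12] turn -17.87 | pos [669.  -15.6  75.2] q [-0.13  0.26  1.61 -0.    1.27  0.09] open 9.1 tilt [ 0.005 -0.001]
```

View pics/s5.png

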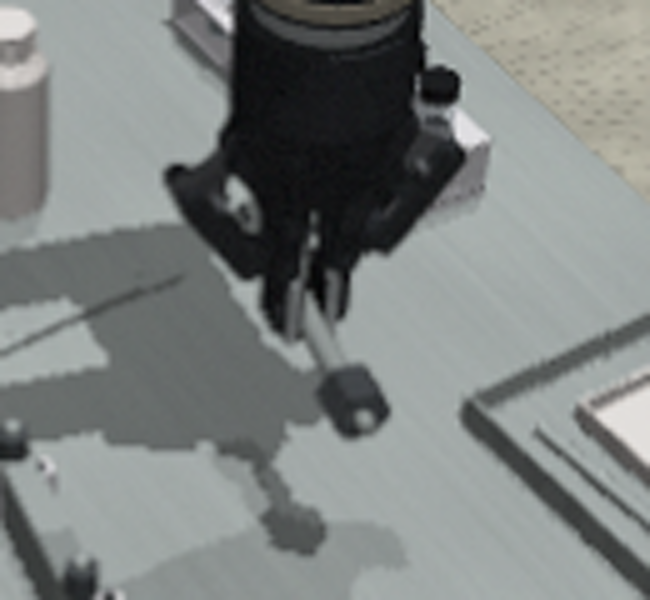

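The disperser is held level at (340,370). Now to above the clips.

>>> send_rows([
  [0.5, [1.69, -2.86, 0], 0],
  [0.5, [1.69, -2.86, 0], 0],
  [0.5, [1.69, -2.86, 0], 0],
  [0.5, [1.69, -2.86, 0], 0],
  [0.5, [1.69, -2.86, 0], 0],
  [0.5, [1.69, -2.86, 0], 0],
  [0.5, [1.69, -2.86, 0], 0],
  [0.5, [1.69, -2.86, 0], 0],
  [0.5, [1.69, -2.86, 0], 0],
  [0.5, [1.69, -2.84, 0], 0],
])

```text
t: 13.72
tool_pos: [0.4231, 0.2121, 0.0705]
tool_rot: [-2.451, -1.964, 0.004]
contact_force: [0.0, 0.2, -0.1]
opening: 0.0088
grip_force: 78.2
```

>>> send_rows([
  [0.5, [0, 0, 0], -9],
  [0.5, [0, 0, 0], -8.9],
  [0.5, [0, 0, 0], 0],
  [0.5, [0, 0, 0], 0],
])

```text
t: 14.22
tool_pos: [0.4246, 0.2116, 0.0714]
tool_rot: [-2.118, -2.319, 0.002]
contact_force: [0.7, 0.3, -0.9]
opening: 0.0087
grip_force: 78.2
```

```bash
python3 go.py 426.9 211.6 40 5.3;python3 - <<'E'
from h import *
im=grab("side");save(im,"s6.png",(200,140,340,260),5)
E
```

```text
shift cm (tool)  [-0.02  0.23  3.14] turn -0.11 | pos [424.6 211.6  71.4] q [ 0.31 -0.19  2.08 -0.    1.26  0.21] open 8.7 tilt [-0.001 -0.   ]
```

View pics/s6.png

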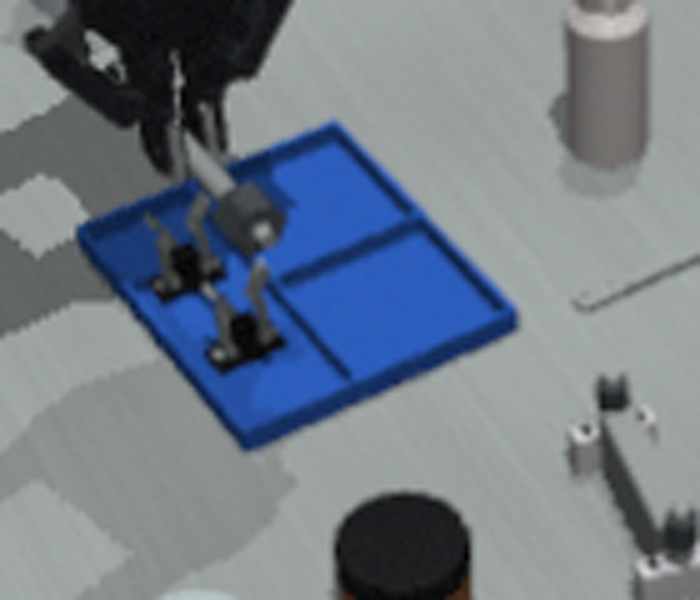

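The held tool is above the clips: coupling at crop (250,215), clips at (185,260) and (240,330). I lower to just above the mouths and check alignment by depth.

>>> send_rows([
  [0.5, [0, 0.2, 1.5], 0],
  [0.5, [0, 0, 1.5], 0],
  [0.5, [0, 0, 0.8], 0],
  [0.5, [0, 0, 0], 0],
  [0.5, [0, 0, 0], 0],
])

```text
t: 14.9
tool_pos: [0.4274, 0.2121, 0.0344]
tool_rot: [2.116, 2.322, 0.001]
contact_force: [-0.3, 0.2, -1.1]
opening: 0.0089
grip_force: 78.2
```

```bash
python3 go.py 426.9 211.6 -9 5.3;python3 - <<'E'
from h import *
im=grab("side");save(im,"s7.png",(200,140,320,240),6)
W=cloud(im);a=np.deg2rad(5.3);R=np.array([[np.cos(a),np.sin(a)],[-np.sin(a),np.cos(a)]])
L=(W[...,:2]*1000-[426.9,211.6])@R.T; z=W[...,2]*1000
for nm,y0,y1,z0,z1 in(("clip-",-36,-24,34,52),("clip+",24,36,34,52),("coupl",-72,-40,45,95),("shaftNear",-46,-30,56,95),("head",48,72,45,95)):
  k=(L[...,1]>y0)&(L[...,1]<y1)&(z>z0)&(z<z1)&(abs(L[...,0])<22)
  if k.sum()>3:
    p=np.c_[L[k],z[k]];print(nm,len(p),"min",p.min(0).round(1),"max",p.max(0).round(1),"med",np.median(p,0).round(1))
E
```

```text
shift cm (tool)  [-0.05 -0.05  4.34] turn 0.02 | pos [427.4 212.1  34.4] q [ 0.3  -0.13  2.09 -0.    1.18  0.21] open 8.9 tilt [0. 0.]
clip- 16 min [-15.9 -35.3  34.1] max [ -4.1 -27.4  51. ] med [ -9.4 -32.2  41.8]
clip+ 11 min [-15.2  24.2  35. ] max [-3.9 33.5 49.3] med [-8.9 29.  43.3]
coupl 110 min [-14.7 -71.8  48.9] max [ 13.7 -40.   87.1] med [ -2.  -63.5  78.2]
shaftNear 24 min [ -6.4 -45.6  71.4] max [  6.1 -30.1  80.7] med [ -1.2 -38.   76.9]
head 19 min [-10.4  48.1  78.3] max [-0.9 65.  86.6] med [-5.4 57.8 82.5]
```

View pics/s7.png

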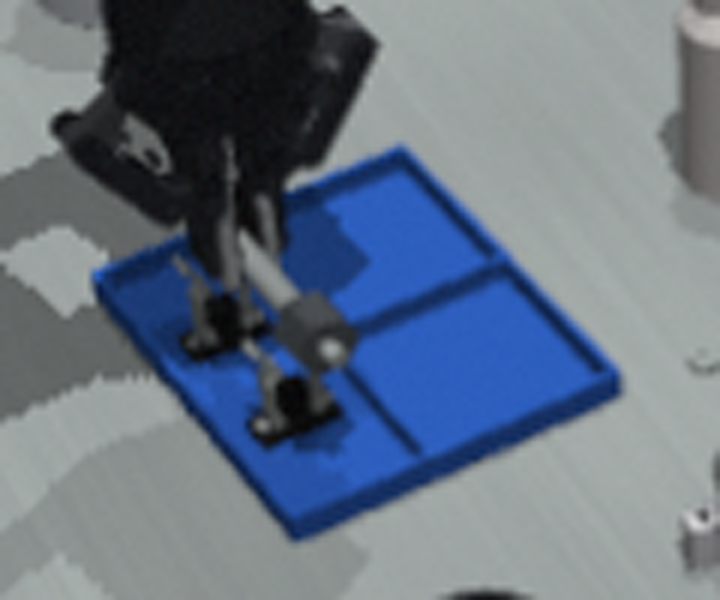

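The shaft is centred over the clips (x ≈ 0 in the clip frame, axis at about 73 mm), with coupling at (315,325) and clips at (225,325) and (290,405). I push it down.

>>> send_rows([
  [0.5, [0, 0, 1.2], 0],
  [0.5, [0, 0, 0.8], 0],
  [0.5, [0, 0, 0.5], 0],
  [0.5, [0, 0, 0.5], 0],
  [0.5, [0, 0, 0.5], 0],
  [0.5, [0, 0, 0.4], 0],
  [0.5, [0, 0, 0.3], 0],
  [0.5, [0, 0, 0], 0],
], newtons=100)

```text
t: 15.95
tool_pos: [0.4274, 0.2121, -0.008]
tool_rot: [2.116, 2.322, 0.001]
contact_force: [2.4, 1.0, -0.7]
opening: 0.0082
grip_force: 98.4
```

>>> send_rows([
  [0.5, [0, 0, 0.2], 0],
  [0.5, [0, 0, 0], 0],
  [0.5, [0, 0, 0], 0],
])

```text
t: 16.32
tool_pos: [0.4275, 0.2122, -0.0087]
tool_rot: [2.116, 2.322, 0.0]
contact_force: [-2.8, -0.3, 7.6]
opening: 0.0083
grip_force: 99.4
```

>>> send_rows([
  [0.5, [0, 0, 0.2], 0],
  [0.5, [0, 0, 0], 0],
])

```text
t: 16.58
tool_pos: [0.4276, 0.2122, -0.0089]
tool_rot: [-2.115, -2.322, 0.002]
contact_force: [-9.3, -3.2, 21.0]
opening: 0.0087
grip_force: 101.0
```

>>> send_rows([
  [2.4, [0, 0, -0.3], 0],
  [2.4, [0, 0, 0], 0],
  [2.4, [0, 0, 0], 0],
  [2.4, [0, 0, 0], 0],
  [2.4, [0, 0, -1.5], 0],
  [2.4, [0, 0, -3], 0],
  [2.4, [0, 0, -4], 0],
  [2.4, [0, 0, -4], 0],
  [2.4, [0, 0, 0], 0],
])

```text
t: 17.7
tool_pos: [0.4302, 0.2131, 0.1216]
tool_rot: [2.113, 2.319, 0.013]
contact_force: [0.3, -0.5, 0.1]
opening: 0.0239
grip_force: 0.0
```

```bash
python3 go.py 660.7 -226 80 0;python3 - <<'E'
from h import *
im=grab("side");save(im,"s8.png",(200,140,320,240),6)
W=cloud(im);a=np.deg2rad(5.3);R=np.array([[np.cos(a),np.sin(a)],[-np.sin(a),np.cos(a)]])
L=(W[...,:2]*1000-[426.9,211.6])@R.T; z=W[...,2]*1000
for nm,y0,y1,z0,z1 in(("coupl",-72,-46,25,60),("mid",-20,20,22,60),("head",48,72,25,60)):
  k=(L[...,1]>y0)&(L[...,1]<y1)&(z>z0)&(z<z1)&(abs(L[...,0])<22)
  if k.sum()>3:
    p=np.c_[L[k],z[k]];print(nm,len(p),"min",p.min(0).round(1),"max",p.max(0).round(1),"med",np.median(p,0).round(1))
E
```

```text
shift cm (tool)  [-45.86  18.83   4.24] turn 5.32 | pos [430.2 213.1 121.6] q [ 0.3  -0.25  2.03  0.    1.35  0.21] open 23.9 tilt [0.009 0.003]
coupl 95 min [-12.5 -71.9  25.2] max [ 14.7 -50.4  47.5] med [ -1.6 -65.3  39.5]
mid 60 min [ -5.4 -20.   27.5] max [ 8.4 19.7 45.1] med [-0.3  3.1 34.1]
head 46 min [-11.7  48.3  25.8] max [11.7 64.7 44.7] med [-4.  54.6 39.1]
```

View pics/s8.png

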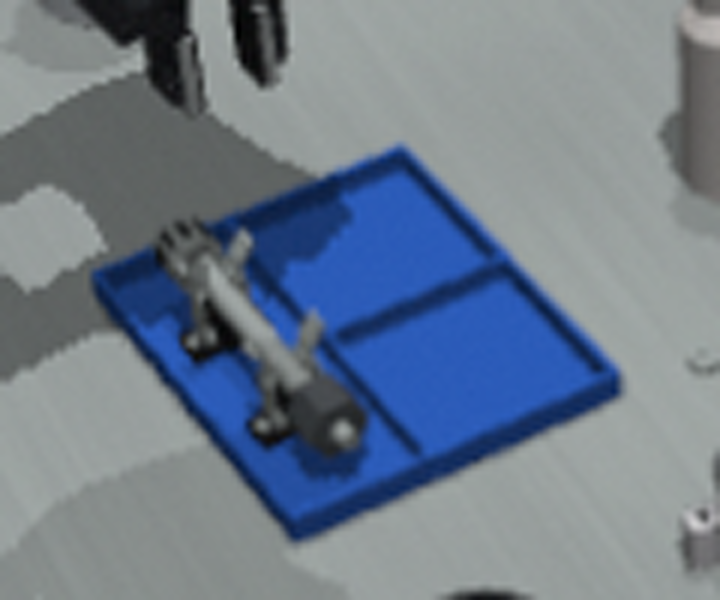

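The disperser is seated in both clips: shaft top at 36 mm, centred, head at (185,245) and coupling at (325,410). Next the pot.

>>> send_rows([
  [8.5, [-4.5, 1.88, 0], 0],
  [8.5, [-4.5, 1.88, 0], 0],
  [8.5, [-4.5, 1.88, 0], 0],
  [8.5, [-4.5, 1.88, 0], 0],
  [8.5, [-4.5, 1.88, 0], 0],
  [8.5, [-4.5, 1.88, 0], 0],
  [8.5, [-4.5, 1.88, 0], 0],
  [8.5, [-4.5, 1.88, 0], 0],
  [8.5, [-4.5, 1.88, 0], 0],
  [8.5, [-4.5, 1.88, 0], 0],
], newtons=50)

```text
t: 19.0
tool_pos: [0.6555, -0.2196, 0.1141]
tool_rot: [-2.114, -2.32, 0.001]
contact_force: [0.7, 1.5, 0.6]
opening: 0.085
grip_force: 0.0
```

>>> send_rows([
  [8.5, [-0.8, 0, 2], 5.3],
  [8.5, [0, 0, 1], 0],
  [8.5, [0, 0, 0], 0],
  [8.5, [0, 0, 0], 0],
])

```text
t: 19.5
tool_pos: [0.6568, -0.2257, 0.0864]
tool_rot: [2.219, 2.224, 0.0]
contact_force: [0.2, -0.5, 0.7]
opening: 0.0853
grip_force: 0.0
```

```bash
python3 go.py 660.7 -226 -10 0
```

```text
shift cm (tool)  [-0.03  0.39  9.64] turn 0.12 | pos [ 656.8 -225.7   86.4] q [-0.44  0.3   1.53  0.    1.31 -0.44] open 85.3 tilt [0. 0.]
```

>>> send_rows([
  [8.5, [0, 0.4, 1.5], 0],
  [8.5, [0, 0, 2], 0],
  [8.5, [0, 0, 2], 0],
  [8.5, [0, 0, 2], 0],
  [8.5, [0, 0, 1.5], 0],
  [8.5, [0, 0, 0.6], 0],
  [8.5, [0, 0, 0], 0],
])

```text
t: 20.38
tool_pos: [0.6607, -0.2265, -0.0103]
tool_rot: [-2.221, -2.221, 0.0]
contact_force: [-1.4, -0.2, 0.4]
opening: 0.0854
grip_force: 0.0
```

>>> send_rows([
  [5, [0, 0, 0], 0],
  [5, [0, 0, 0], 0],
  [5, [0, 0, 0], 0],
  [5, [0, 0, 0], 0],
  [5, [0, 0, 0], 0],
])

```text
t: 21.0
tool_pos: [0.6619, -0.2271, -0.0083]
tool_rot: [2.219, 2.22, 0.001]
contact_force: [0.9, -0.1, 5.2]
opening: 0.0578
grip_force: 54.0
```

>>> send_rows([
  [5, [0, 0, -1], 0],
  [5, [0, 0, -2], 0],
  [5, [0, 0, -3], 0],
  [5, [0, 0, -3], 0],
  [5, [0, 0, 0], 0],
])

```text
t: 21.62
tool_pos: [0.6631, -0.2276, 0.0847]
tool_rot: [2.216, 2.217, 0.004]
contact_force: [0.4, -1.0, -2.0]
opening: 0.0575
grip_force: 53.8
```

```bash
python3 - <<'E'
from go import *
im=grab("side");W=cloud(im);f=im["frame"].astype(int);o=ctrl.get_obs();x,y,z=o["tool_pos"]
fx=W[...,0]-x;fy=W[...,1]-y;Z=W[...,2]
k=(abs(fy)<.02)&(fx<-.030)&(fx>-.055)&(Z>.03)&(Z<.2);print("finger",k.sum(),np.percentile(Z[k],[0,2,5,10])*1000)
k=(np.hypot(fx,fy)<.034)&(Z>.03)&(Z<.2);print("pot",k.sum(),np.percentile(Z[k],[0,1,3,5,10,90,97])*1000)
save(im,"s9.png",(360,130,470,240),5)
print(np.round(tray(*MIX,(30.8,-43.2)),1))
go(504.2,175.3,90,5.3)
E
```

```text
finger 267 [115.72493146 121.56621545 126.30810167 129.8513987 ]
pot 1151 [ 91.60746999  94.29839811  97.07697092  98.93511731 105.01627832
 187.31370766 195.30828607]
[504.2 175.3]
shift cm (tool)  [ 40.23 -15.73  -0.9 ] turn -5.28 | pos [ 661.7 -227.    82. ] q [-0.44  0.32  1.53 -0.    1.3  -0.44] open 57.1 tilt [ 0.003 -0.001]
```

View pics/s9.png

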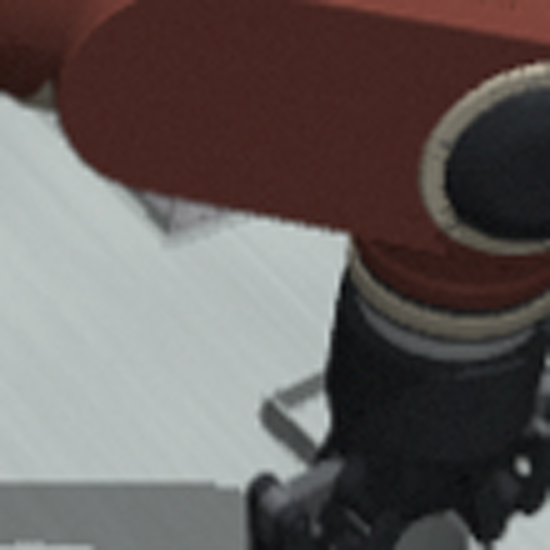

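That view caught mainly the arm and wrist, but the depth is clear: fingertips about 26 mm above the pot's underside, clear of the 14 mm walls. On to the tray.

>>> send_rows([
  [5, [2, -0.8, 0], 0],
  [5, [3.8, -1.5, 0], 0],
  [5, [4.3, -1.68, 0], 0],
  [5, [4.3, -1.68, 0], 0],
  [5, [4.3, -1.68, 0], 0],
  [5, [4.3, -1.68, 0], 0],
  [5, [4.3, -1.68, 0], 0],
  [5, [4.3, -1.68, 0], 0],
  [5, [4.3, -1.68, 0], 0],
  [5, [3.5, -1.4, 0], 0],
])

```text
t: 22.92
tool_pos: [0.5027, 0.1692, 0.0779]
tool_rot: [-2.218, -2.221, 0.005]
contact_force: [-0.2, -0.1, -2.3]
opening: 0.0577
grip_force: 53.9
```

>>> send_rows([
  [5, [0.8, -0.3, 0], -5.3],
  [5, [0, 0, 1.5], 0],
  [5, [0, 0, 1.5], 0],
  [5, [0, 0, 1.5], 0],
  [5, [0, 0, 0.8], 0],
  [5, [0, 0, 0], 0],
  [5, [0, 0, 0], 0],
])

```text
t: 23.8
tool_pos: [0.5036, 0.1753, 0.0276]
tool_rot: [2.116, 2.321, 0.001]
contact_force: [-0.6, 0.4, -1.0]
opening: 0.0575
grip_force: 53.9
```

```bash
python3 go.py 504.2 175.3 -5 5.3
```

```text
shift cm (tool)  [-0.01  0.06  3.26] turn -0.0 | pos [503.6 175.3  27.6] q [0.2  0.01 1.97 0.   1.16 0.1 ] open 57.5 tilt [0.001 0.   ]
```

>>> send_rows([
  [5, [0, 0.06, 1], 0],
  [5, [0, 0, 1], 0],
  [5, [0, 0, 0.7], 0],
  [5, [0, 0, 0.3], 0],
  [5, [0, 0, 0.2], 0],
  [5, [0, 0, 0], 0],
  [5, [0, 0, 0], 0],
])

```text
t: 24.68
tool_pos: [0.5039, 0.1755, -0.0046]
tool_rot: [2.116, 2.322, 0.001]
contact_force: [-1.1, 0.3, -2.1]
opening: 0.0571
grip_force: 53.9
```

>>> send_rows([
  [5, [0, 0, 0.15], 0],
  [5, [0, 0, 0.15], 0],
  [5, [0, 0, 0], 0],
])

```text
t: 25.05
tool_pos: [0.5041, 0.1756, -0.0053]
tool_rot: [-2.116, -2.322, 0.001]
contact_force: [-7.5, -2.1, 14.0]
opening: 0.0569
grip_force: 55.1
```

>>> send_rows([
  [5, [0, 0, -0.2], 0],
  [6.5, [0, 0, 0], 0],
  [7, [0, 0, 0], 0],
  [7, [0, 0, 0], 0],
  [7, [0, 0, -1], 0],
  [7, [0, 0, -3], 0],
  [7, [0, 0, -4], 0],
  [7, [0, 0, -5], 0],
  [7, [0, 0, -2], 0],
  [7, [0, 0, 0], 0],
])

```text
t: 26.3
tool_pos: [0.5047, 0.1757, 0.1459]
tool_rot: [2.114, 2.321, 0.005]
contact_force: [0.5, -0.7, -0.2]
opening: 0.0701
grip_force: 0.0
```

```bash
cat > chk.py <<'E'
from go import *
def chk(t,p,zt,rad,cam="side"):
    im=grab(cam);W=cloud(im);a=np.deg2rad(t[1]);R=np.array([[np.cos(a),np.sin(a)],[-np.sin(a),np.cos(a)]])
    L=(W[...,:2]*1000-np.array(t[0]))@R.T;z=W[...,2]*1000
    k=(abs(L[...,0]-p[0])<40)&(abs(L[...,1]-p[1])<40)&(abs(z-zt)<5)
    q=L[k];print("n",k.sum(),"rim centre",np.round((np.percentile(q,2,0)+np.percentile(q,98,0))/2,1),"size",np.round(np.ptp(q,0),1),"z med",np.round(np.median(z[k]),1))
E
python3 - <<'E'
from chk import *
chk(MIX,(30.8,-43.2),73,29);chk(MIX,(30.8,-43.2),73,29,"top")
im=grab("side");W=cloud(im)
k=(abs(W[...,0]-.657)<.03)&(abs(W[...,1]-.238)<.03)&(W[...,2]>.1)&(W[...,2]<.118);q=W[k]*1000;print("cap side",len(q),(np.percentile(q,2,0)+np.percentile(q,98,0))/2,np.ptp(q,0))
k=(abs(W[...,0]-.657)<.03)&(abs(W[...,1]-.238)<.03)&(W[...,2]>.02)&(W[...,2]<.08);q=W[k]*1000;print("body side",len(q),np.percentile(q,2,0),np.percentile(q,98,0))
go(656,239,130,0)
E
```

```text
n 115 rim centre [ 29.5 -44.7] size [60.5 61. ] z med 71.4
n 133 rim centre [ 30.1 -45. ] size [56.9 51.4] z med 73.0
cap side 82 [656.53634523 234.74381771 105.83344214] [25.82471962 31.36921321 10.19150765]
body side 294 [635.48285905 214.03737159  21.42540498] [669.59450722 238.75340863  79.42536795]
shift cm (tool)  [ 4.94 15.92  1.09] turn 5.32 | pos [502.1 175.1 141.6] q [ 0.2  -0.12  1.89 -0.    1.38  0.1 ] open 69.8 tilt [-0.004 -0.001]
```

The pot stands in its bay. Next the bottle.

>>> send_rows([
  [8.5, [1.2, 3.98, 0], 0],
  [8.5, [1.2, 3.98, 0], 0],
  [8.5, [1.2, 3.98, 0], 0],
  [8.5, [1.2, 3.98, 0], 0],
  [8.5, [0, 0, 0], 5.3],
  [8.5, [0, 0, 0], 0],
  [8.5, [0, 0, 0], 0],
])

```text
t: 27.32
tool_pos: [0.6567, 0.2377, 0.1425]
tool_rot: [-2.219, -2.222, 0.003]
contact_force: [-0.3, -0.9, -0.7]
opening: 0.0851
grip_force: 0.0
```

```bash
python3 go.py 656 236.5 18 0
```

```text
shift cm (tool)  [-0.11 -0.04 12.45] turn 0.09 | pos [656.7 237.7 142.5] q [ 0.24  0.26  1.48 -0.    1.4   0.24] open 85.1 tilt [-0.002 -0.001]
```

>>> send_rows([
  [8.5, [-0.1, 0, 2], 0],
  [8.5, [0, 0, 2.5], 0],
  [8.5, [0, 0, 2.5], 0],
  [8.5, [0, 0, 2.5], 0],
  [8.5, [0, 0, 2], 0],
  [8.5, [0, 0, 0.9], 0],
  [8.5, [0, 0, 0], 0],
  [8.5, [0, 0, 0], 0],
])

```text
t: 28.32
tool_pos: [0.6586, 0.2373, 0.0214]
tool_rot: [2.22, 2.221, 0.003]
contact_force: [0.0, 0.2, 0.4]
opening: 0.0853
grip_force: 0.0
```

>>> send_rows([
  [3.5, [0, 0, 0], 0],
  [3.5, [0, 0, 0], 0],
  [3.5, [0, 0, 0], 0],
  [3.5, [0, 0, 0], 0],
  [3.5, [0, 0, 0], 0],
  [3.5, [0, 0, 0], 0],
], newtons=40)

```text
t: 29.08
tool_pos: [0.6583, 0.2372, 0.021]
tool_rot: [2.221, 2.221, 0.002]
contact_force: [0.1, -0.0, 6.1]
opening: 0.0411
grip_force: 41.1
```

>>> send_rows([
  [3.5, [0, 0, -1], 0],
  [3.5, [0, 0, -2], 0],
  [3.5, [0, 0, -2.5], 0],
  [3.5, [0, 0, -1.5], 0],
  [3.5, [0, 0, 0], 0],
])

```text
t: 29.7
tool_pos: [0.6589, 0.2373, 0.0925]
tool_rot: [2.22, 2.221, 0.005]
contact_force: [0.2, 0.4, -0.9]
opening: 0.0412
grip_force: 40.7
```

```bash
python3 go.py 496.2 261.4 50 5.3
```

```text
shift cm (tool)  [  2.41 -16.28   4.19] turn -5.28 | pos [658.9 237.3  92.5] q [ 0.24  0.31  1.52 -0.    1.31  0.24] open 41.2 tilt [0.004 0.001]
```

>>> send_rows([
  [3.5, [0.3, -1.9, 0], 0],
  [3.5, [0.45, -2.9, 0], 0],
  [3.5, [0.45, -2.9, 0], 0],
  [3.5, [0.45, -2.9, 0], 0],
  [3.5, [0.45, -2.9, 0], 0],
  [3.5, [0.3, -1.9, 0], 0],
  [3.5, [0, -0.8, 0], -5.3],
  [3.5, [0, 0, 2], 0],
  [3.5, [0, 0, 2], 0],
  [3.5, [0, 0, 0], 0],
])

```text
t: 30.95
tool_pos: [0.4934, 0.2598, 0.0462]
tool_rot: [-2.115, -2.319, 0.01]
contact_force: [-0.7, 0.6, -1.6]
opening: 0.041
grip_force: 40.9
```

```bash
python3 go.py 496.2 261.4 24 5.3
```

```text
shift cm (tool)  [0.13 0.31 2.22] turn -0.04 | pos [493.4 259.8  46.2] q [ 0.35  0.05  1.89 -0.    1.21  0.26] open 41.0 tilt [-0.006 -0.002]
```

>>> send_rows([
  [3.5, [0, 0.2, 1], 0],
  [3.5, [0, 0, 0.7], 0],
  [3.5, [0, 0, 0.4], 0],
  [3.5, [0, 0, 0], 0],
  [3.5, [0, 0, 0], 0],
])

```text
t: 31.58
tool_pos: [0.4979, 0.2613, 0.0295]
tool_rot: [2.116, 2.322, 0.001]
contact_force: [0.8, -0.6, -1.4]
opening: 0.0416
grip_force: 40.9
```

>>> send_rows([
  [3.5, [0, 0, 0.15], 0],
  [3.5, [0, 0, 0.1], 0],
  [3.5, [0, 0, 0], 0],
])

```text
t: 31.95
tool_pos: [0.4975, 0.2611, 0.0265]
tool_rot: [-2.116, -2.322, 0.0]
contact_force: [0.1, 0.5, -1.9]
opening: 0.0408
grip_force: 40.9
```

>>> send_rows([
  [3.5, [0, 0, 0.15], 0],
  [3.5, [0, 0, 0.1], 0],
  [3.5, [0, 0, 0], 0],
])

```text
t: 32.33
tool_pos: [0.4976, 0.2611, 0.024]
tool_rot: [-2.116, -2.322, 0.0]
contact_force: [-0.8, 0.7, -2.2]
opening: 0.0409
grip_force: 41.0
```

>>> send_rows([
  [3.5, [0, 0, 0.1], 0],
  [3.5, [0, 0, 0.1], 0],
  [3.5, [0, 0, 0], 0],
])

```text
t: 32.7
tool_pos: [0.4978, 0.2613, 0.0239]
tool_rot: [-2.115, -2.322, 0.001]
contact_force: [-4.7, -2.1, 8.7]
opening: 0.0413
grip_force: 41.9
```

>>> send_rows([
  [3.5, [0, 0, -0.1], 0],
  [5, [0, 0, 0], 0],
  [7, [0, 0, 0], 0],
  [7, [0, 0, 0], 0],
  [7, [0, 0, 0], 0],
  [7, [0, 0, -2], 0],
  [7, [0, 0, -4], 0],
  [7, [0, 0, -5], 0],
  [7, [0, 0, -3], 0],
  [7, [0, 0, 0], 0],
])

```text
t: 33.95
tool_pos: [0.5001, 0.2621, 0.1685]
tool_rot: [2.113, 2.319, 0.012]
contact_force: [-0.6, 0.1, -0.4]
opening: 0.0702
grip_force: 0.0
```

```bash
python3 - <<'E'
from chk import *
chk(MIX,(30.8,43.2),108,14);chk(MIX,(30.8,43.2),60,21)
chk(MIX,(30.8,-43.2),73,29)
im=grab("side");W=cloud(im)
k=(abs(W[...,0]-.544)<.06)&(abs(W[...,1]+.006)<.06)&(W[...,2]>.03)&(W[...,2]<.045);q=(W[k][:,:2]*1000).astype(np.float32);print("appl bar",len(q),cv2.minAreaRect(q))
go(544.6,-7.5,60,-9)
E
```

```text
n 82 rim centre [31.7 39.9] size [28.6 32.4] z med 109.9
n 54 rim centre [29.  34.4] size [36.  29.3] z med 59.4
n 113 rim centre [ 30.1 -46.1] size [59.1 58.8] z med 71.1
appl bar 226 ((543.484130859375, -10.098892211914062), (98.59711456298828, 16.68092918395996), 81.53453063964844)
shift cm (tool)  [-27.15   2.31  10.17] turn 14.32 | pos [496.6 260.8 161.6] q [ 0.35 -0.07  1.8  -0.    1.41  0.26] open 70.0 tilt [-0.003 -0.001]
```

Bottle and pot both stand well. Next the applicator.

>>> send_rows([
  [6, [-3.9, 0.33, 0], 0],
  [6, [-3.9, 0.33, 0], 0],
  [6, [-3.9, 0.33, 0], 0],
  [6, [-3.9, 0.33, 0], 0],
  [6, [-3.9, 0.33, 1], 0],
  [6, [-3.9, 0.33, 2], 0],
  [6, [-3.75, 0.33, 2], 0],
  [6, [0, 0, 2.5], 7.1],
  [5, [0, 0, 2.5], 7],
  [5, [0, 0, 0], 0],
])

```text
t: 35.4
tool_pos: [0.5425, -0.0067, 0.0591]
tool_rot: [-2.379, -2.042, 0.008]
contact_force: [0.1, -0.9, -0.3]
opening: 0.0499
grip_force: 0.0
```

```bash
python3 go.py 544.2 -7.5 -14 -8.7
```

```text
shift cm (tool)  [-0.05  0.24  7.3 ] turn -0.01 | pos [542.5  -6.7  59.1] q [-0.15 -0.    1.92  0.    1.23  0.  ] open 49.9 tilt [-0.008  0.001]
```

>>> send_rows([
  [5, [-0.1, 0.1, 2], 0],
  [5, [0, 0, 2], 0],
  [5, [0, 0, 2], 0],
  [5, [0, 0, 1.1], 0],
  [5, [0, 0, 0], 0],
  [5, [0, 0, 0], 0],
])

```text
t: 36.15
tool_pos: [0.5473, -0.0083, -0.0073]
tool_rot: [2.384, 2.045, 0.001]
contact_force: [0.7, 0.0, -0.6]
opening: 0.0501
grip_force: 0.0
```

>>> send_rows([
  [1, [0, 0, 0], 0],
  [1, [0, 0, 0], 0],
  [1, [0, 0, 0], 0],
  [1, [0, 0, 0], 0],
  [1, [0, 0, 0], 0],
  [1, [0, 0, 0], 0],
], newtons=60)

```text
t: 36.9
tool_pos: [0.5472, -0.0083, -0.007]
tool_rot: [2.384, 2.045, 0.001]
contact_force: [-1.5, 0.2, 5.8]
opening: 0.0146
grip_force: 61.1
```

>>> send_rows([
  [1, [0, 0, -1], 0],
  [1, [0, 0, -2.5], 0],
  [1, [0, 0, -3], 0],
  [1, [0, 0, -1.5], 0],
  [1, [0, 0, 0], 0],
])

```text
t: 37.52
tool_pos: [0.5473, -0.0083, 0.073]
tool_rot: [2.384, 2.044, 0.002]
contact_force: [0.1, 0.2, -4.0]
opening: 0.0145
grip_force: 60.0
```

```bash
python3 - <<'E'
from go import *
im=grab("side");W=cloud(im);o=ctrl.get_obs();x,y,z=o["tool_pos"]
k=(abs(W[...,0]-x)<.06)&(abs(W[...,1]-y)<.07)&(W[...,2]>.05)&(W[...,2]<.13);f=im["frame"].astype(int).sum(2);k&=f>300
print(k.sum(),np.percentile(W[k],[1,50,99],axis=0)*1000)
go(420.8,-245,75,-2.1)
E
```

```text
274 [[519.97797303 -61.11597246  81.20688221]
 [541.94122144 -54.04662393 102.52934185]
 [569.03979789  29.98047582 120.89272106]]
shift cm (tool)  [-25.32  -8.79  -0.33] turn -6.68 | pos [546.4  -8.2  71.7] q [-0.15 -0.01  1.91 -0.    1.25  0.  ] open 14.5 tilt [-0.  0.]
```

>>> send_rows([
  [1, [-1.7, -0.6, 0], 0],
  [1, [-2.8, -0.97, 0], 0],
  [1, [-3.1, -1.08, 0], 0],
  [1, [-3.1, -1.08, 0], 0],
  [1, [-3.1, -1.08, 0], 0],
  [1, [-3.1, -1.08, 0], 0],
  [1, [-3.1, -1.08, 0], 0],
  [1, [-2.8, -0.97, 0], 0],
  [1, [-2.5, -0.85, 0], -3.3],
  [1, [0, 0, 0], -3.4],
])

```text
t: 38.83
tool_pos: [0.4188, -0.2462, 0.0706]
tool_rot: [-2.261, -2.178, 0.002]
contact_force: [0.1, -0.2, -2.9]
opening: 0.0146
grip_force: 59.9
```

>>> send_rows([
  [1, [0, 0, 1.5], 0],
  [1, [0, 0, 1.5], 0],
  [1, [0, 0, 1], 0],
  [1, [0, 0, 0], 0],
  [1, [0, 0, 0], 0],
])

```text
t: 39.45
tool_pos: [0.4215, -0.2449, 0.0323]
tool_rot: [2.261, 2.181, 0.0]
contact_force: [0.2, -0.6, -4.8]
opening: 0.0143
grip_force: 59.9
```

```bash
python3 go.py 420.8 -245 -4 -2.1
```

```text
shift cm (tool)  [-0.01 -0.07  3.63] turn 0.04 | pos [ 421.5 -244.9   32.3] q [-0.68 -0.1   2.07 -0.    1.18 -0.64] open 14.3 tilt [ 0. -0.]
```

>>> send_rows([
  [1, [0, -0.05, 1.2], 0],
  [1, [0, 0, 1.2], 0],
  [1, [0, 0, 0.7], 0],
  [1, [0, 0, 0.25], 0],
  [1, [0, 0, 0], 0],
  [1, [0, 0, 0], 0],
])

```text
t: 40.2
tool_pos: [0.421, -0.2451, -0.001]
tool_rot: [2.261, 2.18, 0.0]
contact_force: [-0.0, -0.3, -3.2]
opening: 0.0148
grip_force: 59.9
```

>>> send_rows([
  [1, [0, 0, 0.15], 0],
  [1, [0, 0, 0.1], 0],
  [1, [0, 0, 0], 0],
])

```text
t: 40.58
tool_pos: [0.4207, -0.2448, -0.0039]
tool_rot: [2.261, 2.181, -0.0]
contact_force: [-0.4, 0.8, -2.7]
opening: 0.0145
grip_force: 60.0
```

>>> send_rows([
  [1, [0, 0, 0.1], 0],
  [1, [0, 0, 0.1], 0],
  [1, [0, 0, 0], 0],
])

```text
t: 40.95
tool_pos: [0.4208, -0.2448, -0.004]
tool_rot: [-2.26, -2.18, 0.001]
contact_force: [-7.0, 4.8, 11.1]
opening: 0.0146
grip_force: 62.0
```

>>> send_rows([
  [1, [0, 0, -0.1], 0],
  [2.6, [0, 0, 0], 0],
  [2.6, [0, 0, 0], 0],
  [2.6, [0, 0, 0], 0],
  [2.6, [0, 0, 0], 0],
  [2.6, [0, 0, -1], 0],
  [2.6, [0, 0, -3], 0],
  [2.6, [0, 0, -4], 0],
  [2.6, [0, 0, -4], 0],
  [2.6, [0, 0, 0], 0],
])

```text
t: 42.2
tool_pos: [0.4232, -0.2468, 0.1203]
tool_rot: [2.255, 2.175, 0.002]
contact_force: [0.3, 0.8, -1.0]
opening: 0.0263
grip_force: 0.0
```

```bash
python3 - <<'E'
from chk import *
chk(COAT,(-42.75,0),38,0)
im=grab("side");W=cloud(im)
k=(abs(W[...,0]-.427)<.04)&(abs(W[...,1]+.004)<.04)&(W[...,2]>.044)&(W[...,2]<.056);q=(W[k][:,:2]*1000).astype(np.float32);print("jar",len(q),cv2.minEnclosingCircle(q),cv2.minAreaRect(q))
go(427.3,-5,80,0)
E
```

```text
n 286 rim centre [-44.2   0.9] size [17.8 78.6] z med 40.5
jar 451 ((429.5992126464844, -6.776603698730469), 31.634145736694336) ((428.11370849609375, -6.661872863769531), (59.16638946533203, 54.93375015258789), 40.72001266479492)
shift cm (tool)  [24.   -0.23  3.55] turn -2.08 | pos [ 420.9 -244.9  115.7] q [-0.68 -0.22  2.02 -0.    1.34 -0.64] open 25.8 tilt [ 0.001 -0.001]
```

Applicator stands in place. Last, the jar.

>>> send_rows([
  [8.5, [2, 0, 0], 0],
  [8.5, [3.2, 0, 0], 0],
  [8.5, [4, 0, 0], 0],
  [8.5, [4, 0, 0], 0],
  [8.5, [4, 0, 0], 0],
  [8.5, [4, 0, 0], 0],
  [8.5, [2.8, -0.2, 1], -2.1],
  [8.5, [0, 0, 2.5], 0],
  [8.5, [0, 0, 0], 0],
  [8.5, [0, 0, 0], 0],
])

```text
t: 43.55
tool_pos: [0.427, -0.0046, 0.0799]
tool_rot: [-2.22, -2.221, 0.001]
contact_force: [0.1, -0.1, 0.4]
opening: 0.0848
grip_force: 0.0
```

```bash
python3 go.py 427.5 -5 -12 0
```

```text
shift cm (tool)  [-0.04  0.06  9.19] turn 0.02 | pos [427.   -4.6  79.9] q [-0.19 -0.34  2.18  0.    1.3  -0.19] open 84.8 tilt [-0.001  0.   ]
```

>>> send_rows([
  [8.5, [0, 0, 2], 0],
  [8.5, [0, 0, 2.5], 0],
  [8.5, [0, 0, 2.5], 0],
  [8.5, [0, 0, 1.5], 0],
  [8.5, [0, 0, 0.7], 0],
  [8.5, [0, 0, 0], 0],
  [8.5, [0, 0, 0], 0],
])

```text
t: 44.42
tool_pos: [0.4283, -0.0051, -0.0109]
tool_rot: [2.22, 2.221, 0.002]
contact_force: [0.4, -0.8, -0.0]
opening: 0.0853
grip_force: 0.0
```

>>> send_rows([
  [5, [0, 0, 0], 0],
  [5, [0, 0, 0], 0],
  [5, [0, 0, 0], 0],
  [5, [0, 0, 0], 0],
  [5, [0, 0, 0], 0],
  [5, [0, 0, 0], 0],
], newtons=50)

```text
t: 45.18
tool_pos: [0.4281, -0.005, -0.011]
tool_rot: [2.22, 2.221, 0.001]
contact_force: [-1.8, 0.2, 5.5]
opening: 0.0569
grip_force: 53.8
```

>>> send_rows([
  [5, [0, 0, -1], 0],
  [5, [0, 0, -2.5], 0],
  [5, [0, 0, -3], 0],
  [5, [0, 0, -1.5], 0],
  [5, [0, 0, 0], 0],
])

```text
t: 45.8
tool_pos: [0.4281, -0.005, 0.0691]
tool_rot: [2.22, 2.22, 0.002]
contact_force: [-0.4, 0.1, -1.7]
opening: 0.0569
grip_force: 53.7
```

```bash
python3 go.py 498.5 -204.7 70 -2.1
```

```text
shift cm (tool)  [-19.97   7.03  -0.07] turn 2.12 | pos [428.1  -5.   69.1] q [-0.19 -0.32  2.19  0.    1.28 -0.19] open 56.9 tilt [ 0.002 -0.   ]
```

Held. Place target is a reported z of about -8.

>>> send_rows([
  [5, [-1.5, 0.5, 0], 0],
  [5, [-2.5, 0.9, 0], 0],
  [5, [-3.2, 1.13, 0], 0],
  [5, [-3.2, 1.13, 0], 0],
  [5, [-3.2, 1.13, 0], 0],
  [5, [-3.2, 1.13, 0], 0],
  [5, [-2.2, 0.8, 0], 0],
  [5, [-1, 0.33, 0], 2.1],
  [5, [0, 0, 0], 0],
  [5, [0, 0, 0], 0],
])

```text
t: 47.05
tool_pos: [0.4976, -0.204, 0.0678]
tool_rot: [-2.26, -2.181, 0.0]
contact_force: [-1.2, 0.2, -1.4]
opening: 0.0568
grip_force: 53.7
```

>>> send_rows([
  [5, [0, 0, 1.5], 0],
  [5, [0, 0, 2], 0],
  [5, [0, 0, 1.5], 0],
  [5, [0, 0, 0], 0],
  [5, [0, 0, 0], 0],
])

```text
t: 47.68
tool_pos: [0.4983, -0.2049, 0.0185]
tool_rot: [2.261, 2.181, 0.0]
contact_force: [0.1, 0.4, -1.7]
opening: 0.0568
grip_force: 53.7
```

```bash
python3 go.py 498.5 -204.7 -8 -2.1
```

```text
shift cm (tool)  [0.03 0.02 2.65] turn 0.03 | pos [ 498.3 -204.9   18.5] q [-0.53  0.04  1.96  0.    1.14 -0.49] open 56.8 tilt [ 0.001 -0.   ]
```

>>> send_rows([
  [5, [0, 0, 1], 0],
  [5, [0, 0, 0.8], 0],
  [5, [0, 0, 0.4], 0],
  [5, [0, 0, 0.2], 0],
  [5, [0, 0, 0.1], 0],
  [5, [0, 0, 0], 0],
])

```text
t: 48.42
tool_pos: [0.4981, -0.2049, -0.0068]
tool_rot: [2.261, 2.181, 0.0]
contact_force: [-0.6, -0.7, -2.7]
opening: 0.0567
grip_force: 53.7
```

>>> send_rows([
  [5, [0, 0, 0.15], 0],
  [5, [0, 0, 0.1], 0],
  [5, [0, 0, 0], 0],
])

```text
t: 48.8
tool_pos: [0.4983, -0.2051, -0.008]
tool_rot: [2.261, 2.181, -0.0]
contact_force: [-3.9, 2.2, 6.2]
opening: 0.0568
grip_force: 54.7
```

>>> send_rows([
  [5.5, [0, 0, 0], 0],
  [6.8, [0, 0, 0], 0],
  [6.8, [0, 0, 0], 0],
  [6.8, [0, 0, 0], 0],
  [6.8, [0, 0, -1], 0],
  [6.8, [0, 0, -3], 0],
  [6.8, [0, 0, -4], 0],
  [6.8, [0, 0, -5], 0],
  [6.8, [0, 0, -5], 0],
  [6.8, [0, 0, 0], 0],
])

```text
t: 50.05
tool_pos: [0.5011, -0.2066, 0.1775]
tool_rot: [2.253, 2.173, 0.005]
contact_force: [0.4, 0.5, -0.8]
opening: 0.0681
grip_force: 0.0
```

>>> send_rows([
  [6.8, [5, 0, 0], 0],
  [6.8, [5, 0, 0], 0],
  [6.8, [5, 0, 0], 0],
  [6.8, [5, 0, 0], 0],
  [6.8, [0, 0, 0], 0],
  [6.8, [0, 0, 0], 0],
])

```text
t: 50.8
tool_pos: [0.5048, -0.0052, 0.1701]
tool_rot: [-2.261, -2.181, 0.002]
contact_force: [0.4, -0.1, -0.4]
opening: 0.0679
grip_force: 0.0
```

```bash
python3 - <<'E'
from chk import *
chk(COAT,(30.8,43.2),53,0);chk(COAT,(30.8,43.2),53,0,"top")
chk(COAT,(-42.75,0),39,0);chk(MIX,(30.8,-43.2),72,0);chk(MIX,(30.8,43.2),110,0)
im=grab("side");save(im,"end.png",None,1.2)
E
```

```text
n 580 rim centre [31.2 40.4] size [57.7 58.5] z med 53.0
n 716 rim centre [32.8 45. ] size [57.1 58.4] z med 53.0
n 298 rim centre [-44.4   0.8] size [18.1 77.6] z med 40.6
n 115 rim centre [ 30.2 -45.8] size [58.3 63.2] z med 70.4
n 94 rim centre [31.4 41.5] size [30.1 34.4] z med 110.3
```

View pics/end.png

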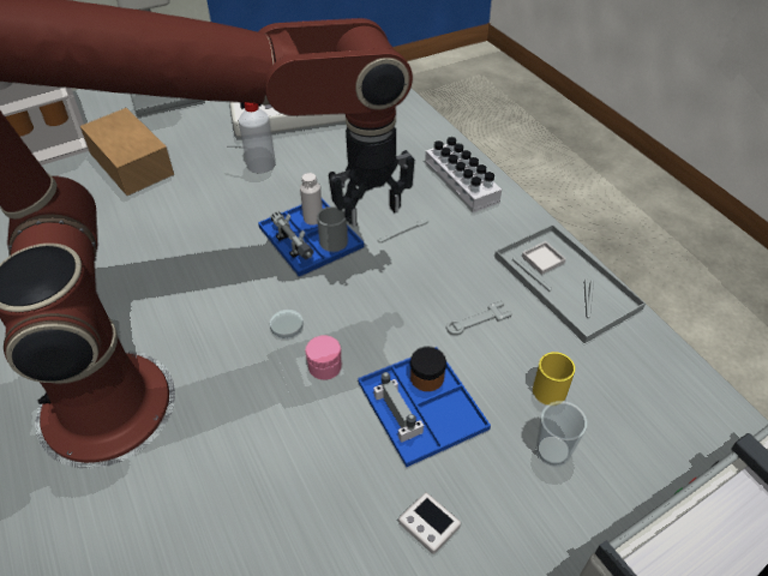

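Both kits are complete in the final view:
- **Mixing tray:** disperser at (292,237), bottle at (311,200), pot at (332,230).
- **Coating tray:** applicator at (398,405), jar at (427,368).

The look-alikes have not moved and the gripper is clear. I hand it in.

```bash
python3 -c "
from station import ctrl
print(ctrl.finish_job())"
```

```text
the job is handed in; nothing more can be done
None
```

Both kits are made up and the job is handed in at about 51 s of the 133 s allowed; the final pictures and depth checks show every piece in place, but the hand-in gave back no verdict.

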